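# Aim the lantern and set its steadying leg

### The arm

A 6-joint arm with a two-finger parallel gripper is mounted at the origin on the work surface. World frame = base frame: x ahead of the robot, y to its left, z up, the work surface at z = 0. Lengths are in m, angles in rad, forces in N, time in s.
With the tool pointing down it reaches from about 0.35 to 0.85 m from the base axis. Payload 8.1 kg.
Tool frame: the origin (TCP) lies at the very end of the fingers, on their centre line; the grasp point (between the pads) lies 19 mm behind it (env.pinch_z is the z of the grasp point in the tool frame, in m); z points along the fingers, y is the line along which they close (so a half turn about z gives the same grasp; the last joint's range is limited). The gripper opens to 93 mm and grips with 3 to 60 N. Pads are 15 mm wide; open, the fingers measure 128 mm over their backs; the gripper's body (75 mm by 188 mm) begins 65 mm behind the grasp point.
Start: joints at [1.124, 0.13, 1.488, -0, 1.523, -0.085], TCP at [0.212, 0.561, 0.219] pointing down, gripper open.
Joint ranges: [-2.96, 2.96], [-0.89, 2.26], [0.02, 2.5], [-1.34, 4.48], [0, 2.73], [-2.66, 2.66]. Speed limits (rad/s): [2.39, 2.39, 2.79, 3.14, 3.14, 3.14].

### API

Orientations are given as a unit quaternion [w, x, y, z].
In Python, from bench import env, optics, models gives the robot as it stands. The module is installed in compiled form; this text tells all that it offers.
- The arm moves only by the tool arm_command, never from a script. Its argument "motion" is a list of rows, each an object with "jaw": the finger opening in m, from 0 to 0.093; "travel": the shift along the tool's x, y, z in m, a list of three; "dr": the turn, a rotation vector about the tool's x, y, z in degrees, a list of three. In form: [{"jaw": jaw, "travel": [dx, dy, dz], "dr": [ax, ay, az]}, ...]. A call has 1 to 20 rows; each row is the pose to reach, as a shift and turn from the pose commanded when the call began, along the tool's axes at that moment; what a row does not reach only later rows make up. A row lasts 1/10 s, in which the tool goes at most 50 mm and 8.59 degrees, less where a joint would pass 70% of its speed; a pose out of reach is approached as far as the arm can. A call with a gripper value outside its range is refused whole. The fingers move at their own pace and stop on an object; "force" is the grip in N (left out, the last holds). Time passes only in rows, so rows that repeat a pose let the fingers close. It gives the time, the measured TCP pose, the force, the opening and the grip force at its end, in the units of the state.
- env.read_state(): the state, without advancing time (a new reading comes with each control period).
- optics.get_image(name): name is "scene" or "top" or "wrist"; returns the picture (420x560x3 uint8, red, green, blue); there is no depth.
- optics.calibration(name): a dict with "fx", "fy", "cx", "cy" (pixels), "position" and "orientation" of the camera in the world. Camera axes: x right, y up, looking along -z (the intrinsics and any distortion apply to the point x, -y, -z); pixel columns grow to the right and rows downward; lengths in m; the calibration is good to about 2 mm. A picture is of the moment at which its call begins: read the wrist's pose just before it. calibration takes no time and is no camera call; for the wrist camera it gives the pose at the moment of the call.
- env.sign_off(): hands the job in; it is judged then, once.
Trained networks look in the newest picture that a camera, given by its name, has taken for a name from the list of things; names that differ only in an ending like _2 or _b are one class to them, and where a whole thing is asked for, a point or a joint stands for the part that bears it (a point fixed in the world has none). Each returns a list of dicts, best first, with "confidence" (0 to 1); they miss things now and then, are a little off and sometimes report something else, mostly with a low value. They report only what shows in the picture. A call takes as long as a camera call.
- models.look_for(camera, target): "extent" ([left, top, right, bottom] in pixels, round what is visible of it).
The state is a dict: "t": time; "joint_pos": joint angles; "joint_velocities": joint speeds; "joint_efforts": joint torques, N m; "position": TCP position; "tool_rot": TCP orientation; "force": force on the tool from outside, world axes, zero at the start; "wrist_torque": the same for the moment, N m; "width": opening from 0.0 (shut) to 1.0 (fully open); "grasp_force": force on a finger pad.
Only numpy, scipy, OpenCV 4.12 (cv2) and the standard library are available. Lean on these libraries where they do the work, as an engineer would, in place of code of your own. Each camera call takes 0.05 s, during which the arm holds its last target. There are 200 camera calls.

### The job

Turn the yellow lantern on its stand one click counter-clockwise (seen from above), so that its lens looks out along the sliding leg, and let the lantern go. Then draw the spring-loaded leg out until its white pointer lines up with the red hair clip on the scale bar and, holding it there, squeeze the orange cam lever fully closed against the black post. Finish while still holding the leg at the mark with the lever pinched closed, and leave the other things on the table where they are.

Things in the scene. Friction and masses are not known exactly. Their poses are not given: they have to be found in the camera images.
- stand: Grey stand fixed to the table. Origin on the table, under the middle of the black post when the leg is home; +y = the way the leg slides out, z up. Round turntable base (132 mm wide, 44 mm high) with its axis at y = -180 mm; leg sleeve (58 mm wide, 40 high) ends at y = -60. Aluminium scale bar, 12 mm wide, top 22 mm up, runs along y at x = +50 mm, from y = -70 to +155
- lantern: Yellow lantern, 90 mm wide, fixed on the turntable. Origin on the turn axis, 55 mm above the table; +x points out of the round lens (rim 48 mm from the axis), toggle switch on the -y side. Body 108 mm high. Above it a black handle bar along x, centred on the turn axis: 72 mm long, 14 thick (y), 18 high, middle 143 mm above the origin, free underneath between two end posts: grip across y and twist
- turntable (a joint): Turn of the lantern, rad, positive counter-clockwise from above. Clicks into rest at 0 (start, lens 45 degrees off the leg's direction), 0.785 (lens along the leg, the stand's +y: the one wanted) and 1.571 (one too far). The detent resists with up to about 0.1 N m and pulls in once past half-way
- leg_slide (a joint): How far the sliding leg is drawn out, m: 0 fully home, 0.13 at the stop. A spring always pulls it home (about 2.3 N at 0, 5 N at 0.11 m): let go, it runs back, and the closed lever does not stop it
- leg_pointer (a point): Tip of the white pointer on the leg, 30 mm above the table, 43 mm to the stand's +x side of the middle of the black post and level with it along the leg
- clip_red: Red hair clip fixed across the scale bar as the length mark, 9 mm wide along the leg; origin at the middle of its underside, axes parallel to the stand's. The pointer tip is at the mark when it has the same y in this frame (it then stands 7 mm to the -x side of the clip's middle)
- leg: The sliding leg: aluminium bar with a rubber foot. Origin on the table surface, under the middle of its black post, axes parallel to the stand's (+y = out). The upright black post is fixed on the leg: 28 mm (x) by 12 mm (y) in plan, from 29 to 95 mm above the table
- cam_lever (a joint): Angle of the orange cam lever, rad: 0 open (leans 0.35 rad outward, to +y, away from the post), 0.35 fully closed (upright, parallel to the post). Turns on a level pin along x on the leg, 20 mm to +y of the post's middle, 36 mm above the table. Stiff: needs 5 to 6 N at its top and stays where it is left
- lever: Plate of the orange cam lever, 26 mm wide (x), 8 thick, its top 58 mm from the pin; origin on the pin, z along the plate. Pinched along y (one finger on the post's -y face, the other on the plate's +y face), post and plate measure 50 mm over all when open (at the plate's top), 30 mm when closed (a 10 mm gap stays between them)
- bowl: white ceramic bowl, 124 mm across, 55 mm high, loose; origin at the centre of its underside
- steel_cup: steel cup, 76 mm across, 85 mm high, loose; origin at the centre of its underside
- battery_case: upright transparent battery case with a blue twist cap, 46 mm across, 127 mm high, loose; origin at the centre of its underside
- clip_green: green hair clip lying on the table, 34 x 10 x 18 mm, loose; origin at the centre of its underside
- soap_box: blue closed soap box, 95 x 62 x 34 mm, loose; origin at the centre of its underside

How it is judged:
By the outcome, as a careful person would: the job done as asked, in the order asked, and still so for the second after the job is handed in, while the arm keeps its last pose, push and grip.
It also fails if it takes over 58 s, if anything falls off the work surface, if the arm or the gripper's body presses on something with over 40 N, if the wrist force passes 120 N, or if a joint passes its speed limit or range.

## Working session

There is one attempt and no reset: what is moved stays moved. The work goes in short steps, Python scripts to look and compute and a tool call to move; the robot and the scene stay as the last step left them, time stands still between calls to the robot, and variables do not carry over. Pictures are saved under pics/ and viewed, at most 10 in all, crops included, and the job is handed in when it is done.

Besides the shell and the picture viewer there is one more tool, called by a JSON object that holds its "fn" and its "kwargs". arm_command: Moves the arm, as the interface text tells. Its arguments: {"type":"object","properties":{"motion":{"type":"array"},"force":{"type":"number"}},"required":["motion"]}

```bash
mkdir -p pics; cat > h.py <<'E'
from bench import env, optics, models
import numpy as np, cv2
from scipy.spatial.transform import Rotation as R
def rot(q): return R.from_quat([q[1],q[2],q[3],q[0]])
def ray(cal,u,v):
    d=np.array([(u-cal['cx'])/cal['fx'],-(v-cal['cy'])/cal['fy'],-1.])
    return np.array(cal['position']),rot(cal['orientation']).apply(d)
def atz(cal,u,v,z):
    p,d=ray(cal,u,v); return p+d*(z-p[2])/d[2]
def proj(cal,P):
    c=rot(cal['orientation']).inv().apply(np.atleast_2d(P)-np.array(cal['position']))
    return np.c_[cal['cx']+cal['fx']*c[:,0]/-c[:,2], cal['cy']-cal['fy']*c[:,1]/-c[:,2]]
def save(im,n): cv2.imwrite('pics/'+n,cv2.cvtColor(im,cv2.COLOR_RGB2BGR))
E
python3 - <<'E'
from h import *
for c in ['top','scene']:
    im=optics.get_image(c); save(im,c+'0.png'); k=optics.calibration(c); print(c,k)
    for n in ['stand','lantern','leg_pointer','clip_red','leg','lever','bowl','steel_cup','battery_case','clip_green','soap_box']:
        r=models.look_for(c,n)
        print(n,[(np.round(a['extent']).tolist(),round(a['confidence'],2)) for a in r[:2]])
s=env.read_state();print(s,env.pinch_z)
E
```

```text
top {'fx': 433.8258390344786, 'fy': 433.8258390344786, 'cx': 274.8055181716538, 'cy': 211.56755248722658, 'position': array([0.41315572, 0.01028575, 1.54195288]), 'orientation': array([ 0.7087527 ,  0.03709842, -0.03894765, -0.70340344])}
stand []
lantern [([300.0, 208.0, 338.0, 243.0], 0.92)]
leg_pointer [([231.0, 208.0, 281.0, 224.0], 0.69)]
clip_red []
leg [([233.0, 208.0, 280.0, 226.0], 0.81), ([300.0, 210.0, 331.0, 243.0], 0.72)]
lever [([255.0, 218.0, 263.0, 221.0], 0.62)]
bowl [([138.0, 236.0, 171.0, 274.0], 0.65)]
steel_cup [([388.0, 259.0, 420.0, 281.0], 0.59), ([151.0, 173.0, 175.0, 191.0], 0.2)]
battery_case [([152.0, 172.0, 174.0, 192.0], 0.79)]
clip_green [([222.0, 197.0, 334.0, 246.0], 0.73), ([234.0, 207.0, 283.0, 226.0], 0.17)]
soap_box [([266.0, 136.0, 298.0, 159.0], 0.79)]
scene {'fx': 504.0151229578853, 'fy': 504.0151229578853, 'cx': 280.2525660174513, 'cy': 213.50586828808306, 'position': array([ 1.66479915, -0.32141429,  0.84527251]), 'orientation': array([0.70982104, 0.36489556, 0.2710921 , 0.53806541])}
stand [([202.0, 148.0, 349.0, 234.0], 0.7)]
lantern [([208
[... 480 characters left out ...]
int_pos': array([ 1.12355819e+00,  1.30416963e-01,  1.48821687e+00,  2.53759899e-05,
        1.52299511e+00, -8.54282385e-02]), 'joint_velocities': array([-0.00148804, -0.00026163, -0.0004536 , -0.00103978, -0.00013398,
        0.00140271]), 'joint_efforts': array([-2.83486574e-03, -5.59795904e+01, -4.92036402e+01,  7.64091569e-02,
        2.38445186e-02, -5.80797200e-05]), 'position': array([0.21236539, 0.56115764, 0.2186158 ]), 'tool_rot': array([-1.70023100e-05,  1.79920424e-01,  9.83681168e-01, -1.41695315e-05]), 'force': array([-0.91918784, -0.50708459, -0.06161796]), 'wrist_torque': array([-0.05928163,  0.02368012, -0.03063243]), 'grasp_force': 0.0, 'width': 1.0023415450260003} -0.0188
```

```bash
python3 - <<'E'
import cv2
a=cv2.imread('pics/top0.png')[185:260,210:350]; cv2.imwrite('pics/a.png',cv2.resize(a,(784,420),interpolation=cv2.INTER_CUBIC))
a=cv2.imread('pics/scene0.png')[140:245,195:355]; cv2.imwrite('pics/b.png',cv2.resize(a,(800,525),interpolation=cv2.INTER_CUBIC))
E
```

```text
(no output)
```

View pics/a.png

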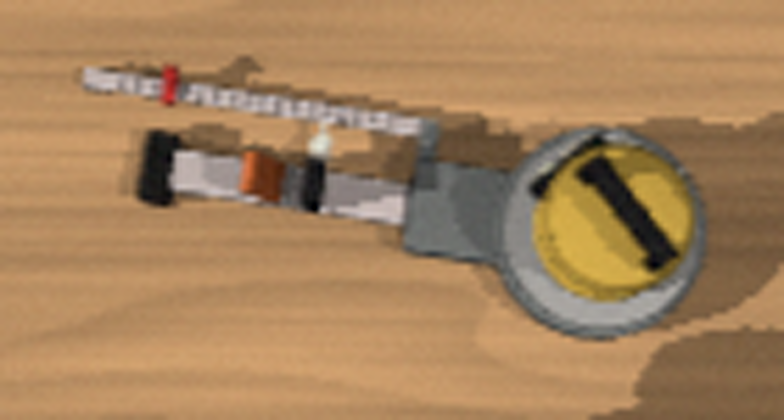

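View pics/b.png

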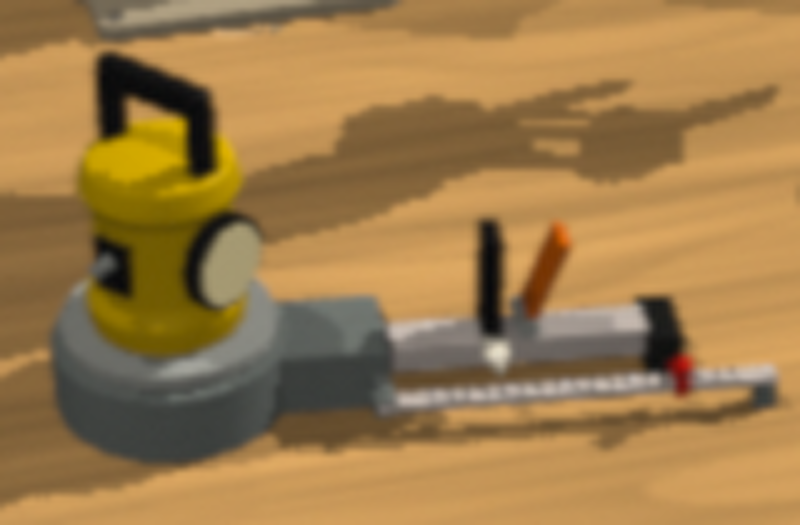

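```bash
cat > fit.py <<'E'
from h import *
from scipy.optimize import least_squares
def T(p,L): c,s=np.cos(p[2]),np.sin(p[2]); L=np.atleast_2d(np.array(L,float)); return np.c_[p[0]+c*L[:,0]-s*L[:,1],p[1]+s*L[:,0]+c*L[:,1],L[:,2]]
ob={'top':[((50e-3,.155,.022),(225,199.2)),((0,0,.095),(266.1,217.5)),((0,-.18,.044),(317.7,226.6)),((0,-.18,.207),(322.1,223)),('clip',(240.4,200.2)),((.043,0,.03),(267.4,209.5))],
'scene':[((50e-3,.155,.022),(349.6,214.5)),((0,0,.095),(292.6,184.4)),((.043,0,.03),(294.6,212.5)),('clip',(331,214)),((0,-.18,.207),(226.5,155.5))]}
def res(p):
    out=[]
    for c in ob:
        k=optics.calibration(c)
        for L,uv in ob[c]:
            if L=='clip': L=(.05,p[3],.028)
            out.append(proj(k,T(p,L))[0]-uv)
    return np.array(out).ravel()
if __name__=='__main__':
    s=least_squares(res,[.4,.05,0,.1]); print(s.x,np.degrees(s.x[2])); print(s.fun.reshape(-1,2).round(1))
    print(T(s.x,[(0,-.18,0),(.05,s.x[3],0)]))
    k=optics.calibration('top')
    for u,v,z in [(315.4,214.5,.207),(328.4,231.8,.207)]: print(atz(k,u,v,z))
    print('wrist',optics.calibration('wrist'))
E
python3 fit.py
```

```text
[ 0.55029514  0.03815953 -0.14673213  0.10001129] -8.407131585150829
[[-0.3 -0.7]
 [-0.6 -0.3]
 [-0.6 -0.1]
 [ 0.3 -0.3]
 [-0.4  0.5]
 [ 0.3 -2.6]
 [ 0.2 -1.6]
 [ 0.2  0.5]
 [ 0.   0.6]
 [-0.4 -1.4]
 [-1.6 -2.7]]
[[ 0.52397803 -0.13990621  0.        ]
 [ 0.61438012  0.12978581  0.        ]]
[ 0.54920989 -0.11832575  0.207     ]
[ 0.49594929 -0.15824409  0.207     ]
wrist {'fx': 321.3116777117556, 'fy': 321.3116777117556, 'cx': 275.0598085176329, 'cy': 208.6236119211145, 'position': array([0.14777339, 0.58743915, 0.38549807]), 'orientation': array([ 0.81589361, -0.1074914 , -0.07362486,  0.56333169])}
```

```bash
cat >> h.py <<'E'
def go(P,yaw):
    s=env.read_state(); r=rot(s['tool_rot']); a=np.radians(yaw)
    y=np.array([np.cos(a),np.sin(a),0]);z=np.array([0,0,-1.]);G=R.from_matrix(np.c_[np.cross(y,z),y,z])
    print('travel',r.inv().apply(np.array(P)-s['position']).round(4),'dr',(r.inv()*G).as_rotvec(degrees=True).round(2),'t',s['t'])
E
python3 -c "
from h import *
go([.523,-.139,.300],-53.4)"
```

```text
travel [-0.5384 -0.5449 -0.0814] dr [ -0.     0.   122.67] t 1.2
```

{"fn": "arm_command", "kwargs": {"motion": [{"jaw": 0.06, "travel": [0, 0, -0.05], "dr": [0, 0, 8]}, {"jaw": 0.06, "travel": [-0.034, -0.034, -0.0814], "dr": [0, 0, 16]}, {"jaw": 0.06, "travel": [-0.068, -0.068, -0.0814], "dr": [0, 0, 24]}, {"jaw": 0.06, "travel": [-0.102, -0.103, -0.0814], "dr": [0, 0, 32]}, {"jaw": 0.06, "travel": [-0.136, -0.137, -0.0814], "dr": [0, 0, 40]}, {"jaw": 0.06, "travel": [-0.17, -0.172, -0.0814], "dr": [0, 0, 48]}, {"jaw": 0.06, "travel": [-0.204, -0.206, -0.0814], "dr": [0, 0, 56]}, {"jaw": 0.06, "travel": [-0.238, -0.24, -0.0814], "dr": [0, 0, 64]}, {"jaw": 0.06, "travel": [-0.272, -0.275, -0.0814], "dr": [0, 0, 72]}, {"jaw": 0.06, "travel": [-0.306, -0.31, -0.0814], "dr": [0, 0, 80]}, {"jaw": 0.06, "travel": [-0.34, -0.344, -0.0814], "dr": [0, 0, 88]}, {"jaw": 0.06, "travel": [-0.374, -0.378, -0.0814], "dr": [0, 0, 96]}, {"jaw": 0.06, "travel": [-0.408, -0.413, -0.0814], "dr": [0, 0, 104]}, {"jaw": 0.06, "travel": [-0.442, -0.447, -0.0814], "dr": [0, 0, 112]}, {"jaw": 0.06, "travel": [-0.476, -0.482, -0.0814], "dr": [0, 0, 120]}, {"jaw": 0.06, "travel": [-0.51, -0.516, -0.0814], "dr": [0, 0, 122.7]}, {"jaw": 0.06, "travel": [-0.5384, -0.5449, -0.0814], "dr": [0, 0, 122.7]}, {"jaw": 0.06, "travel": [-0.5384, -0.5449, -0.0814], "dr": [0, 0, 122.7]}, {"jaw": 0.06, "travel": [-0.5384, -0.5449, -0.0814], "dr": [0, 0, 122.7]}]}}

```text
t: 3.1
position: [0.5229, -0.1397, 0.2995]
tool_rot: [-0.0, 0.95, 0.313, -0.0]
force: [0.9, 1.4, 0.8]
width: 0.646
grasp_force: 0.0
```

```bash
python3 - <<'E'
from h import *
s=env.read_state(); print(s['position'],s['tool_rot'],s['joint_pos'],s['t'])
k=optics.calibration('wrist'); im=optics.get_image('wrist'); save(im,'w1.png')
print(models.look_for('wrist','lantern')[:2]); 
e=[np.array([.523,-.139,.207])+.036*d*np.array([np.cos(np.radians(36.6)),np.sin(np.radians(36.6)),0]) for d in(-1,1)]
print(proj(k,e))
im=im.copy()
for p in proj(k,e): cv2.circle(im,tuple(int(v) for v in p),4,(0,255,0),1)
save(im,'w1m.png')
E
```

```text
[ 0.52292364 -0.13974581  0.29950872] [-4.91145441e-04  9.49794102e-01  3.12875009e-01 -3.89255598e-04] [-3.56067274e-01 -4.72481753e-02  1.52483058e+00  2.82522899e-04
  1.66523166e+00  5.78318373e-01] 3.1
[{'extent': [231.6, 129.7, 331.1, 246.7], 'confidence': 0.83}]
[[273.90478186 252.80995242]
 [273.55998635 170.10591384]]
```

View pics/w1m.png

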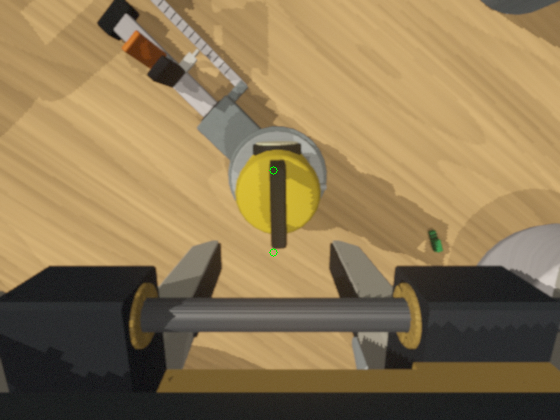

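```bash
python3 - <<'E'
from h import *
k=optics.calibration('wrist'); print(k['position'],rot(k['orientation']).apply([0,0,-1]))
for u,v,z in [(278,162,.207),(279,247,.207),(278.5,204,.207),(278,176,.044),(278,192,.163)]: print(atz(k,u,v,z))
E
```

```text
[ 0.58248538 -0.09479747  0.46701816] [-0.20773074 -0.15444047 -0.96591722]
[ 0.55924181 -0.1150858   0.207     ]
[ 0.50097909 -0.15959718  0.207     ]
[ 0.53148461 -0.13629785  0.207     ]
[ 0.52982883 -0.13886814  0.044     ]
[ 0.53215024 -0.13578231  0.163     ]
```

{"fn": "arm_command", "kwargs": {"motion": [{"jaw": 0.05, "travel": [0.007, 0.0027, 0.03], "dr": [0, 0, 0]}, {"jaw": 0.05, "travel": [0.007, 0.0027, 0.06], "dr": [0, 0, 0]}, {"jaw": 0.05, "travel": [0.007, 0.0027, 0.09], "dr": [0, 0, 0]}, {"jaw": 0.05, "travel": [0.007, 0.0027, 0.11], "dr": [0, 0, 0]}, {"jaw": 0.05, "travel": [0.007, 0.0027, 0.12], "dr": [0, 0, 0]}, {"jaw": 0.05, "travel": [0.007, 0.0027, 0.12], "dr": [0, 0, 0]}, {"jaw": 0.01, "travel": [0.007, 0.0027, 0.12], "dr": [0, 0, 0]}, {"jaw": 0.01, "travel": [0.007, 0.0027, 0.12], "dr": [0, 0, 0]}, {"jaw": 0.01, "travel": [0.007, 0.0027, 0.12], "dr": [0, 0, 0]}, {"jaw": 0.01, "travel": [0.007, 0.0027, 0.12], "dr": [0, 0, 0]}, {"jaw": 0.01, "travel": [0.007, 0.0027, 0.12], "dr": [0, 0, 0]}, {"jaw": 0.01, "travel": [0.007, 0.0027, 0.12], "dr": [0, 0, 0]}], "force": 15}}

```text
t: 4.4
position: [0.5304, -0.1371, 0.1805]
tool_rot: [0.0, 0.95, 0.314, 0.0]
force: [-0.7, 0.8, 2.1]
width: 0.144
grasp_force: 15.0
```

{"fn": "arm_command", "kwargs": {"motion": [{"jaw": 0.01, "travel": [0, 0, 0], "dr": [0, 0, -5]}, {"jaw": 0.01, "travel": [0, 0, 0], "dr": [0, 0, -10]}, {"jaw": 0.01, "travel": [0, 0, 0], "dr": [0, 0, -15]}, {"jaw": 0.01, "travel": [0, 0, 0], "dr": [0, 0, -20]}, {"jaw": 0.01, "travel": [0, 0, 0], "dr": [0, 0, -25]}, {"jaw": 0.01, "travel": [0, 0, 0], "dr": [0, 0, -30]}, {"jaw": 0.01, "travel": [0, 0, 0], "dr": [0, 0, -35]}, {"jaw": 0.01, "travel": [0, 0, 0], "dr": [0, 0, -40]}, {"jaw": 0.01, "travel": [0, 0, 0], "dr": [0, 0, -45]}, {"jaw": 0.01, "travel": [0, 0, 0], "dr": [0, 0, -45]}, {"jaw": 0.01, "travel": [0, 0, 0], "dr": [0, 0, -45]}, {"jaw": 0.01, "travel": [0, 0, 0], "dr": [0, 0, -45]}]}}

```text
t: 5.6
position: [0.5268, -0.1348, 0.1803]
tool_rot: [-0.004, 0.757, 0.654, -0.002]
force: [-22.6, 11.0, 17.3]
width: 0.148
grasp_force: 15.0
```

```bash
python3 - <<'E'
from h import *
s=env.read_state();print(s['force'],s['wrist_torque'],s['joint_pos'])
go([.53,-.138,.30],-8.4)
E
```

```text
[-22.600767    10.97975512  17.28270991] [1.8654989  3.84917949 0.01770598] [-3.45614040e-01  8.31247025e-03  1.68623682e+00  1.14824800e-03
  1.45582119e+00 -1.99371749e-01]
travel [-0.0023  0.0026 -0.1197] dr [-0.48 -0.16  0.01] t 5.6
```

{"fn": "arm_command", "kwargs": {"motion": [{"jaw": 0.05, "travel": [0, 0, 0], "dr": [0, 0, 0]}, {"jaw": 0.05, "travel": [0, 0, 0], "dr": [0, 0, 0]}, {"jaw": 0.05, "travel": [0, 0, 0], "dr": [0, 0, 0]}, {"jaw": 0.05, "travel": [0, 0, 0], "dr": [0, 0, 0]}, {"jaw": 0.05, "travel": [0, 0, -0.03], "dr": [0, 0, 0]}, {"jaw": 0.05, "travel": [0, 0, -0.07], "dr": [0, 0, 0]}, {"jaw": 0.05, "travel": [0, 0, -0.11], "dr": [0, 0, 0]}, {"jaw": 0.09, "travel": [0.02, 0, -0.12], "dr": [0, 0, 0]}, {"jaw": 0.09, "travel": [0.05, 0, -0.12], "dr": [0, 0, 0]}, {"jaw": 0.09, "travel": [0.05, 0, -0.12], "dr": [0, 0, 0]}, {"jaw": 0.09, "travel": [0.05, 0, -0.12], "dr": [0, 0, 0]}]}}

```text
t: 6.7
position: [0.5376, -0.0874, 0.2998]
tool_rot: [0.0, 0.757, 0.654, -0.0]
force: [-0.6, -0.9, -0.4]
width: 0.83
grasp_force: 0.0
```

```bash
python3 - <<'E'
from h import *
s=env.read_state();print(s['position'],s['force'],s['t'])
k=optics.calibration('wrist'); im=optics.get_image('wrist'); save(im,'w2.png')
np.save('k2.npy',k,allow_pickle=True)
E
```

```text
[ 0.53762695 -0.08737565  0.29984636] [-0.59020295 -0.87017917 -0.36171258] 6.7
```

View pics/w2.png

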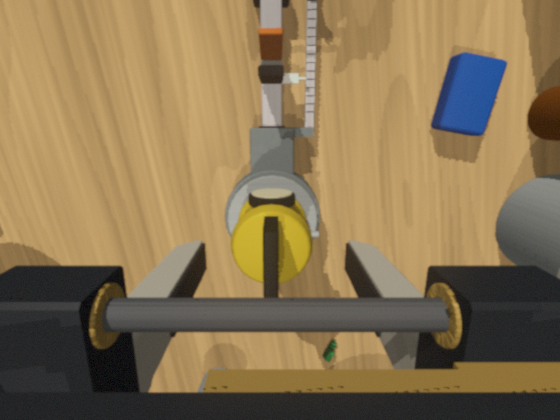

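```bash
python3 - <<'E'
from h import *
k=np.load('k2.npy',allow_pickle=True).item()
for u,v,z in [(271,70,.095),(301,78,.03),(271,128,.04),(271,217,.207)]: print(atz(k,u,v,z))
go([.56,.06,.21],-98.4)
E
```

```text
[0.55378037 0.03859236 0.095     ]
[0.59063516 0.03321323 0.03      ]
[ 0.54395712 -0.02193314  0.04      ]
[ 0.53559286 -0.09142196  0.207     ]
travel [0.1496 0.0007 0.0896] dr [-1.e-02  4.e-02  9.e+01] t 6.75
```

{"fn": "arm_command", "kwargs": {"motion": [{"jaw": 0.09, "travel": [0.02, 0, 0], "dr": [0, 0, 8]}, {"jaw": 0.09, "travel": [0.04, 0, 0], "dr": [0, 0, 16]}, {"jaw": 0.09, "travel": [0.06, 0, 0], "dr": [0, 0, 24]}, {"jaw": 0.09, "travel": [0.08, 0, 0], "dr": [0, 0, 32]}, {"jaw": 0.09, "travel": [0.1, 0, 0], "dr": [0, 0, 40]}, {"jaw": 0.09, "travel": [0.12, 0, 0], "dr": [0, 0, 48]}, {"jaw": 0.09, "travel": [0.14, 0, 0], "dr": [0, 0, 56]}, {"jaw": 0.09, "travel": [0.15, 0, 0.01], "dr": [0, 0, 64]}, {"jaw": 0.09, "travel": [0.15, 0, 0.03], "dr": [0, 0, 72]}, {"jaw": 0.09, "travel": [0.15, 0, 0.05], "dr": [0, 0, 80]}, {"jaw": 0.09, "travel": [0.15, 0, 0.07], "dr": [0, 0, 88]}, {"jaw": 0.09, "travel": [0.15, 0, 0.09], "dr": [0, 0, 90]}, {"jaw": 0.09, "travel": [0.15, 0, 0.09], "dr": [0, 0, 90]}, {"jaw": 0.09, "travel": [0.15, 0, 0.09], "dr": [0, 0, 90]}]}}

```text
t: 8.15
position: [0.5594, 0.06, 0.2098]
tool_rot: [0.0, 0.997, -0.073, -0.001]
force: [0.3, 0.2, 1.0]
width: 0.966
grasp_force: 0.0
```

```bash
python3 - <<'E'
from h import *
s=env.read_state();print(s['position'],s['joint_pos'],s['t'])
k=optics.calibration('wrist'); im=optics.get_image('wrist'); save(im,'w3.png')
np.save('k3.npy',k,allow_pickle=True)
for n in ['leg_pointer','clip_red','lever','leg']: print(n,[(a['extent'],a['confidence']) for a in models.look_for('wrist',n)[:2]])
E
```

```text
[0.55935274 0.06003463 0.20984541] [ 1.59231264e-02  3.48922813e-02  1.60502360e+00 -2.10446395e-04
  1.50290239e+00  1.73326341e+00] 8.15
leg_pointer [([196.8, 158.2, 350.3, 226.5], 0.91)]
clip_red [([199.0, 140.1, 209.4, 155.3], 0.67)]
lever [([254.0, 184.8, 292.0, 224.9], 0.78)]
leg [([194.8, 157.9, 351.7, 222.5], 0.98), ([414.7, 135.1, 557.5, 263.6], 0.42)]
```

View pics/w3.png

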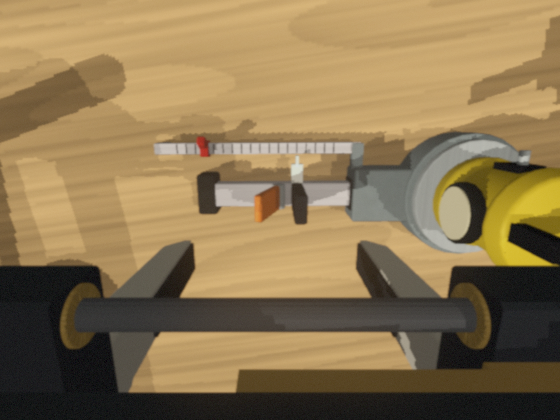

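```bash
python3 - <<'E'
import cv2
a=cv2.imread('pics/w3.png')[130:230,150:370]; cv2.imwrite('pics/w3z.png',cv2.resize(a,None,fx=3.6,fy=3.6*1.6,interpolation=cv2.INTER_CUBIC))
E
```

```text
(no output)
```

View pics/w3z.png

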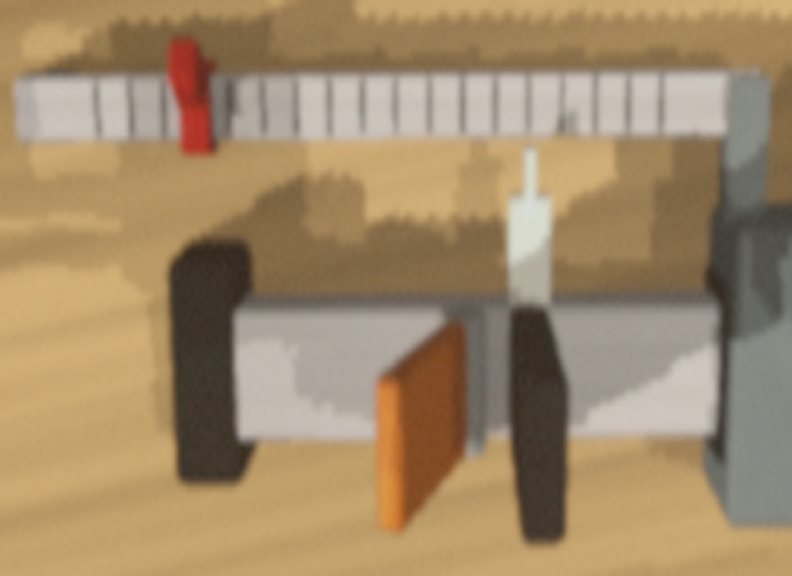

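```bash
cat > m3.py <<'E'
from h import *
k=np.load('k3.npy',allow_pickle=True).item()
a=np.radians(81.6); ey=np.array([np.cos(a),np.sin(a),0]); ex=np.array([ey[1],-ey[0],0])
def z(u,v,h): return atz(k,150+u/3.6,130+v/5.76,h)
for n,u,v,h in [('barL top',15,75,.022),('barL',15,106,.022),('tick1',97,106,.022),('tickN',662,106,.022),('barR',725,106,.022),('clip',197,135,.024),('clip hi',197,135,.032),('tip',530,150,.03),('post top mid',540,455,.095),('lever top mid',388,450,.0905),('footL',205,245,.02)]:
    P=z(u,v,h); print(n,P.round(4),'x,y stand-rel axes',(P@ex).round(4),(P@ey).round(4))
E
python3 m3.py
```

```text
barL top [0.6301 0.1828 0.022 ] x,y stand-rel axes 0.5966 0.2729
barL [0.6245 0.1842 0.022 ] x,y stand-rel axes 0.5909 0.2735
tick1 [0.6209 0.1597 0.022 ] x,y stand-rel axes 0.5909 0.2487
tickN [ 0.5958 -0.0091  0.022 ] x,y stand-rel axes 0.5908 0.078
barR [ 0.593 -0.028  0.022] x,y stand-rel axes 0.5908 0.0589
clip [0.6112 0.1305 0.024 ] x,y stand-rel axes 0.5856 0.2184
clip hi [0.6117 0.1287 0.032 ] x,y stand-rel axes 0.5864 0.2167
tip [0.5944 0.0318 0.03  ] x,y stand-rel axes 0.5834 0.1183
post top mid [0.5539 0.039  0.095 ] x,y stand-rel axes 0.5422 0.1195
lever top mid [0.5591 0.0772 0.0905] x,y stand-rel axes 0.5419 0.1581
footL [0.59   0.1332 0.02  ] x,y stand-rel axes 0.5642 0.218
```

{"fn": "arm_command", "kwargs": {"motion": [{"jaw": 0.093, "travel": [-0.003, 0.004, 0.03], "dr": [0, 0, 0]}, {"jaw": 0.093, "travel": [-0.003, 0.004, 0.06], "dr": [0, 0, 0]}, {"jaw": 0.093, "travel": [-0.003, 0.004, 0.09], "dr": [0, 0, 0]}, {"jaw": 0.093, "travel": [-0.003, 0.004, 0.12], "dr": [0, 0, 0]}, {"jaw": 0.093, "travel": [-0.003, 0.004, 0.14], "dr": [0, 0, 0]}, {"jaw": 0.093, "travel": [-0.003, 0.004, 0.15], "dr": [0, 0, 0]}, {"jaw": 0.093, "travel": [-0.003, 0.003, 0.15], "dr": [0, 0, 0]}, {"jaw": 0.075, "travel": [-0.003, 0.002, 0.15], "dr": [0, 0, 0]}, {"jaw": 0.065, "travel": [-0.003, 0.002, 0.15], "dr": [0, 0, 0]}, {"jaw": 0.058, "travel": [-0.003, 0.002, 0.15], "dr": [0, 0, 0]}, {"jaw": 0.058, "travel": [-0.003, 0.002, 0.15], "dr": [0, 0, 0]}, {"jaw": 0.058, "travel": [-0.003, 0.002, 0.15], "dr": [0, 0, 0]}, {"jaw": 0.058, "travel": [-0.003, 0.002, 0.15], "dr": [0, 0, 0]}], "force": 4}}

```text
t: 9.7
position: [0.5564, 0.0593, 0.0602]
tool_rot: [-0.0, 0.997, -0.073, 0.0]
force: [-0.6, -0.5, 0.2]
width: 0.631
grasp_force: 0.0
```

{"fn": "arm_command", "kwargs": {"motion": [{"jaw": 0.058, "travel": [0, -0.004, 0], "dr": [0, 0, 0]}, {"jaw": 0.058, "travel": [0, -0.012, 0], "dr": [0, 0, 0]}, {"jaw": 0.058, "travel": [0, -0.02, 0], "dr": [0, 0, 0]}, {"jaw": 0.058, "travel": [0, -0.03, 0], "dr": [0, 0, 0]}, {"jaw": 0.058, "travel": [0, -0.04, 0], "dr": [0, 0, 0]}, {"jaw": 0.058, "travel": [0, -0.05, 0], "dr": [0, 0, 0]}, {"jaw": 0.058, "travel": [0, -0.06, 0], "dr": [0, 0, 0]}, {"jaw": 0.058, "travel": [0, -0.07, 0], "dr": [0, 0, 0]}, {"jaw": 0.058, "travel": [0, -0.08, 0], "dr": [0, 0, 0]}, {"jaw": 0.058, "travel": [0, -0.088, 0], "dr": [0, 0, 0]}, {"jaw": 0.058, "travel": [0, -0.094, 0], "dr": [0, 0, 0]}, {"jaw": 0.058, "travel": [0, -0.098, 0], "dr": [0, 0, 0]}, {"jaw": 0.058, "travel": [0, -0.1, 0], "dr": [0, 0, 0]}, {"jaw": 0.058, "travel": [0, -0.1, 0], "dr": [0, 0, 0]}, {"jaw": 0.058, "travel": [0, -0.1, 0], "dr": [0, 0, 0]}]}}

```text
t: 11.2
position: [0.5707, 0.1584, 0.0598]
tool_rot: [0.0, 0.997, -0.073, -0.0]
force: [-2.4, -3.1, 3.4]
width: 0.62
grasp_force: 2.2
```

```bash
cat > look.py <<'E'
import sys
from h import *
n=sys.argv[1]
s=env.read_state();print(s['position'],s['force'],s['width']*.093,s['t'])
k=optics.calibration('wrist'); im=optics.get_image('wrist'); save(im,n+'.png'); np.save('k_'+n+'.npy',k,allow_pickle=True)
# expected pixels of pointer tip & clip
a=np.radians(81.6); ey=np.array([np.cos(a),np.sin(a),0]); ex=np.array([ey[1],-ey[0],0]); O=ex*.541+ey*.118
p=proj(k,[O+ex*.043+ey*.0995+[0,0,.03]])[0]; print(p)
u,v=int(p[0]),int(p[1]); u0=max(0,min(u-100,360)); v0=max(0,min(v-60,300)); print('off',u0,v0)
save(cv2.resize(im[v0:v0+120,u0:u0+200],None,fx=4,fy=4,interpolation=cv2.INTER_CUBIC),n+'z.png')
E
python3 look.py w4
```

```text
[0.57073758 0.15839299 0.05984196] [-2.38410514 -3.13264872  3.37107134] 0.057697070731201165 11.2
[313.4862369  174.75739123]
off 213 114
```

View pics/w4z.png

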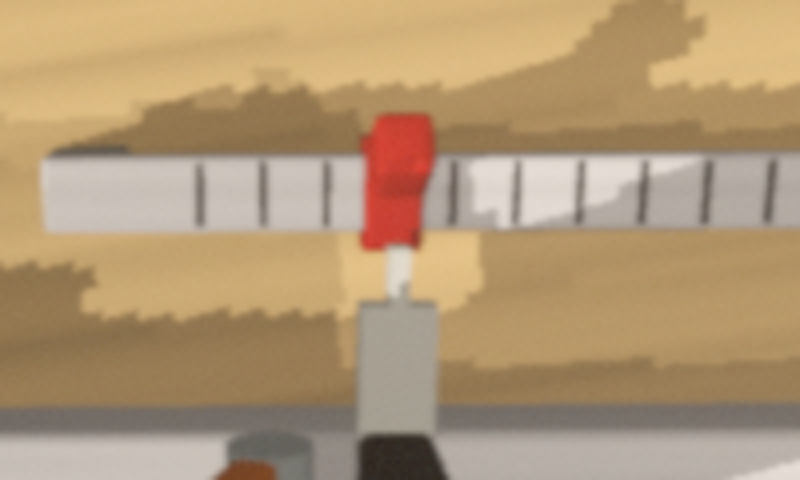

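{"fn": "arm_command", "kwargs": {"motion": [{"jaw": 0.056, "travel": [0, -0.001, 0], "dr": [0, 0, 0]}, {"jaw": 0.054, "travel": [0, 0, 0], "dr": [0, 0, 0]}, {"jaw": 0.052, "travel": [0, 0.001, 0], "dr": [0, 0, 0]}, {"jaw": 0.05, "travel": [0, 0.002, 0], "dr": [0, 0, 0]}, {"jaw": 0.048, "travel": [0, 0.003, 0], "dr": [0, 0, 0]}, {"jaw": 0.046, "travel": [0, 0.004, 0], "dr": [0, 0, 0]}, {"jaw": 0.044, "travel": [0, 0.005, 0], "dr": [0, 0, 0]}, {"jaw": 0.042, "travel": [0, 0.006, 0], "dr": [0, 0, 0]}, {"jaw": 0.04, "travel": [0, 0.007, 0], "dr": [0, 0, 0]}, {"jaw": 0.038, "travel": [0, 0.008, 0], "dr": [0, 0, 0]}, {"jaw": 0.036, "travel": [0, 0.009, 0], "dr": [0, 0, 0]}, {"jaw": 0.034, "travel": [0, 0.01, 0], "dr": [0, 0, 0]}, {"jaw": 0.032, "travel": [0, 0.011, 0], "dr": [0, 0, 0]}, {"jaw": 0.028, "travel": [0, 0.012, 0], "dr": [0, 0, 0]}, {"jaw": 0.02, "travel": [0, 0.0125, 0], "dr": [0, 0, 0]}, {"jaw": 0.02, "travel": [0, 0.0125, 0], "dr": [0, 0, 0]}, {"jaw": 0.02, "travel": [0, 0.0125, 0], "dr": [0, 0, 0]}, {"jaw": 0.02, "travel": [0, 0.0125, 0], "dr": [0, 0, 0]}], "force": 20}}

```text
t: 13.05
position: [0.5689, 0.1457, 0.0599]
tool_rot: [0.0, 0.997, -0.074, -0.0]
force: [-3.5, -4.5, 3.3]
width: 0.32
grasp_force: 20.0
```

```bash
python3 look.py w5
```

```text
[0.56890379 0.14567731 0.05988494] [-3.47712727 -4.53235875  3.31103602] 0.0297282646736558 13.05
[292.60349977 174.78151121]
off 192 114
```

View pics/w5z.png

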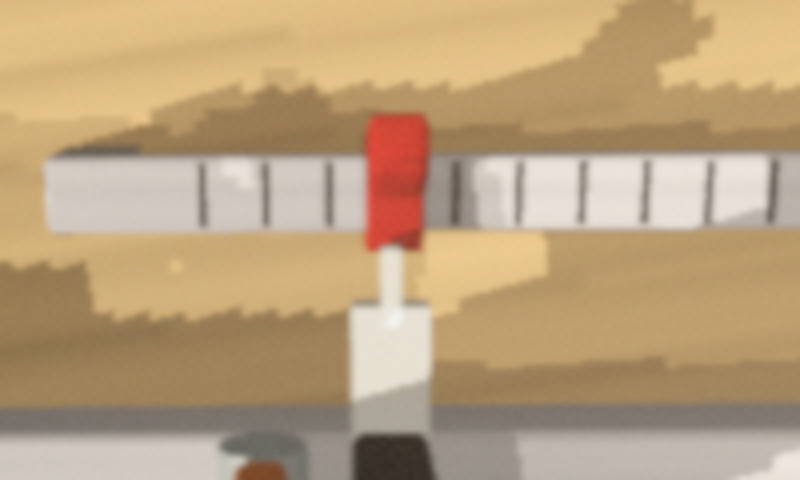

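{"fn": "arm_command", "kwargs": {"motion": [{"jaw": 0.02, "travel": [0, 0.0003, 0], "dr": [0, 0, 0]}, {"jaw": 0.02, "travel": [0, 0.0003, 0], "dr": [0, 0, 0]}, {"jaw": 0.02, "travel": [0, 0.0003, 0], "dr": [0, 0, 0]}, {"jaw": 0.02, "travel": [0, 0.0003, 0], "dr": [0, 0, 0]}, {"jaw": 0.02, "travel": [0, 0.0003, 0], "dr": [0, 0, 0]}]}}

```text
t: 13.6
position: [0.5689, 0.1455, 0.0599]
tool_rot: [-0.0, 0.997, -0.074, -0.0]
force: [-3.2, -4.2, 2.2]
width: 0.321
grasp_force: 20.0
```

```bash
python3 look.py w6; python3 -c "
from h import *
im=optics.get_image('scene'); save(cv2.resize(im[130:255,190:360],None,fx=4.6,fy=4.6,interpolation=cv2.INTER_CUBIC),'s6.png')
a=cv2.imread('pics/w6z.png');b=cv2.imread('pics/s6.png')
b=cv2.resize(b,(int(300*b.shape[1]/b.shape[0]),300));a=cv2.resize(a,(500,300))[:,100:490]
cv2.imwrite('pics/c6.png',np.hstack([a,b]))"
```

```text
[0.56889192 0.14548595 0.05990404] [-3.23511964 -4.24304269  2.2220898 ] 0.029827578422501395 13.6
[292.28003055 174.78495154]
off 192 114
```

View pics/c6.png

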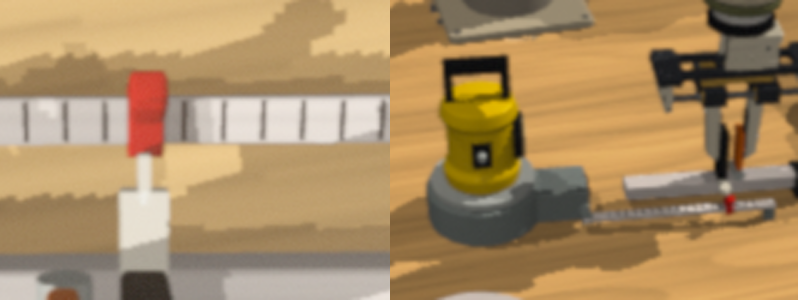

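The pictures show the lantern lens along the leg, the pointer (column 145) level with the red clip (128–163), and the lever upright in the pinch.

```bash
python3 -c "
from bench import env
print(env.sign_off())"
```

```text
the job is handed in; nothing more can be done
None
```

The job is handed in at about 14 s on the robot's clock: the lantern is turned one click so its lens looks along the leg and let go, and the leg is held with its pointer within about 0.5 mm of the red clip and the lever pinched closed (jaw at 29.8 mm, 20 N grip).

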